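Lock the sample module's slide plate with its T-key

TASK

Lock the sample module's slide plate: take the orange T-key from its stand, pass its T-head down through the slot in the aluminium plate, press it down against the spring inside, give it a quarter turn and let it rise until it latches crosswise under the plate, then let go and leave it standing there. The plate rests up to a centimetre or so to one side or the other, so feel for the slot, and press gently: never lean on the module with more than 40 N. Leave the bottle, the jar and the screwdriver where they are.

Things in the scene. Friction and masses are not known exactly. Their poses are not given: they have to be found in the camera images.
- key: T-key, about 0.13 kg, sizes in mm, upright in its stand. Origin: centre of the underside of its T-head; z up the shank, x along the T-head. Steel T-head 30 (x) by 9 (y) by 8 high; round shank 9 in diameter, z = 8 to 24; round collar 24 in diameter, z = 24 to 29; orange paddle grip 34 (x) by 12 (y), z = 29 to 75, its broad side in line with the T-head.
- key_grip (a point): Middle of the key's orange paddle, 55 mm above the key's origin, axes as the key's. Pinch here across the 12 mm thickness (along y), finger tips above the collar (whose top is 26 below this point).
- module: White and black sample module fixed to the bench, sizes in mm: 150 (x) by 220 (y), origin at the centre of its underside, z up. Capped vials at its two y ends (over 70 from the middle) reach z = 90. In the middle of its top lies an aluminium slide plate 70 (x) by 100 (y) by 6 thick between two flush black guides. Key and module must never press on each other with more than 40 N.
- module_top (a point): Middle of the module's top, fixed to the module, axes as the module's, level with the slide plate's top face (z = 85 over the module's underside). The plate's slot, 37 (x) by 12 (y) mm, 1.5 mm chamfers, is centred at x = 0 but, as the plate has play, at an unmeasured y of -14 to +14 mm from here: feel for it or see it. Friction holds the plate against 8 N sideways.
- module_spring (a point): Point 12 mm below module_top: height of the top of the brass disc under the slot, 19 in diameter, that moves with the plate. Its spring pushes up with 3.6 N there and 0.6 N more per mm pressed down (14 mm at most). Rounded ribs under the plate, 6 to 11 below its top face, let the key turn only while its origin is over 20 below the top face. At 24 below, the collar meets the plate.
- module_seat (a point): Point 14 mm below module_top: height of the key's origin when locked. Turned 90 degrees (either way), its x along module y, the released key is pushed up by the spring until the T-head's top meets the plate's underside, 6 below its top face; ribs on either side then keep it from turning (up to 11 degrees, 3 mm of play). Its y is that of the slot.
- stand: Grey key stand, fixed, sizes in mm: 70 (x) by 60 (y) by 45 high, origin at the centre of its underside. A pocket 38 (x) by 16 (y), 33 deep, is open at the top; the key's T-head hangs in it along x and its collar rests on the stand's top, its axis within 1.5 of the stand's, so the key's origin is 21 above the bench. Lift the key straight up by at least 30 to clear it.
- bottle: Glass bottle with a blue cap, 70 mm in diameter, 150 mm tall, origin at the centre of its underside. Leave alone.
- jar: Small amber jar with a white cap, 40 mm in diameter, 60 mm tall, origin at the centre of its underside. Leave alone.
- screwdriver: Screwdriver lying on the bench along its x. Leave alone.
There are look-alikes about, which are no part of the job. Of the things like the key, leave any that is purple; of the rest the smaller one is meant.

How it is judged (in metres and radians):
On the way, in this order (a step that is already met when the one before it is completed fails the run):
1. the T-head has passed down through the slot, lying along it (x of key in the frame of module between -0.007 and 0.007 m and y of key in the frame of module between -0.019 and 0.019 m and z of key in the frame of module below 0.0705 m and angle between the x axis of key and the x axis of module, either way round below 0.25 rad), for 0.05 s.
2. the key is turned crosswise while pressed down below the ribs (x of key in the frame of module between -0.007 and 0.007 m and y of key in the frame of module between -0.019 and 0.019 m and z of key in the frame of module below 0.0675 m and angle between the x axis of key and the y axis of module, either way round below 0.25 rad), for 0.05 s.
At the end, for the whole second after the job is handed in: The key stands upright (within 0.15 rad) in the slot (within 7 mm of the module's middle in its x, 19 mm in its y), its T-head under the plate and crosswise to the slot (within 0.3 rad), risen between the ribs (its origin 68.5 to 73 mm above the module's underside), at rest and released (x of key in the frame of module between -0.007 and 0.007 m and y of key in the frame of module between -0.019 and 0.019 m and z of key in the frame of module between 0.0685 and 0.073 m and angle between the x axis of key and the y axis of module, either way round below 0.3 rad and angle between key's own z axis and vertical below 0.15 rad and linear speed of key below 0.01 m/s and contact force between the fingers and key below 0.1 N); the robot touches nothing.
It fails at once if key and module pressed together with more than 40 N (contact force between key and module above 40 N).
It fails at once if the robot pressing on the module with more than 40 N (contact force between any of the fingers, the arm and module above 40 N).
It fails at once if the bottle moved by more than 30 mm (distance of bottle from where it was at the start of the episode above 0.03 m).
It fails at once if the jar moved by more than 30 mm (distance of jar from where it was at the start of the episode above 0.03 m).
It fails at once if the screwdriver moved by more than 30 mm (distance of screwdriver from where it was at the start of the episode above 0.03 m).
It also fails if it takes over 72 s, if anything falls off the work surface, if the arm or the gripper's body presses on something with over 40 N, if the wrist force passes 120 N, or if a joint passes its speed limit or range.

ROBOT

A 7-joint arm with a two-finger parallel gripper is mounted at the origin on the work surface. World frame = base frame: x ahead of the robot, y to its left, z up, the work surface at z = 0. Lengths are in mm, angles in rad, forces in N, time in s.
With the tool pointing down it reaches from about 400 to 875 mm from the base axis. Payload 4.4 kg.
Tool frame: the origin (TCP) lies between the finger pads; the fingertips stand ctrl.tcp_to_tips ahead of it and the grasp point (between the pads) lies 8 mm behind it (ctrl.tcp_to_tips is the distance from the TCP to the fingertips, in mm); z points along the fingers, y is the direction in which the jaws open and shut (so a half turn about z gives the same grasp; the last joint's range is limited). The gripper opens to 85 mm and grips with 20 to 120 N. Pads are 22 mm wide; open, the fingers measure 114 mm over their backs; the gripper's body (76 mm by 85 mm) begins 54 mm behind the grasp point. The pads swing forward as they close: fully open they stand 13 mm farther back than shut.
Start: joints at [-1.231, 0.628, 0.038, 1.517, -0.027, 0.996, -0.02], TCP at [256.569, 597.235, 242.313] pointing down, gripper open.
Joint ranges: [-3.06, 3.06], [-0.37, 2.12], [-1.25, 1.32], [0.18, 2.47], [-1.1, 4.24], [0.23, 1.98], [-2.94, 2.94]. Speed limits (rad/s): [2.57, 2.57, 3.14, 3.14, 3.14, 3.14, 3.14].

INTERFACE

Orientations are given as [roll, pitch, yaw] about the fixed x, y, z axes, in that order (R = Rz(yaw) Ry(pitch) Rx(roll)).
In Python, from cell import ctrl gives the robot as it stands.
- The arm moves only by the tool send_rows, never from a script. Its argument "rows" is a list of rows, each an object of numbers: "x", "y", "z": the shift along the world's x, y, z in cm; "roll": the turn about the world's z in degrees; "claw": the closure, from 0 (fully open) to 1 (shut). A call has 1 to 5 rows; each row is the pose to reach, as a shift and turn from the pose commanded when the call began; what a row does not reach only later rows make up. A row lasts 1/12 s, in which the tool goes at most 41.7 mm and 7.16 degrees, less where a joint would pass 70% of its speed; a pose out of reach is approached as far as the arm can. A call with a gripper value outside its range is refused whole. The fingers move at their own pace and stop on an object; the grip force is fixed at half the most. Time passes only in rows, so rows that repeat a pose let the fingers close. It gives the time, the measured TCP pose, the force and the opening at its end, in the units of the state.
- ctrl.read_state(): the state, without advancing time (a new reading comes with each control period).
- ctrl.get_image(name): name is "side" or "top"; returns (picture, depth): 400x640x3 uint8, blue, green, red; 400x640 float32, mm along the optical axis (not along the pixel's ray), 0 where there is no reading.
- ctrl.get_calibration(name): a dict with "intrinsics" (3x3 intrinsics, pixels), "T" (4x4, takes a point from camera to world coordinates). Camera axes: x right, y down, z forward; pixel columns grow to the right and rows downward; lengths in mm; the calibration is good to about 2 mm. A picture is of the moment at which its call begins. get_calibration takes no time and is no camera call.
- ctrl.finish_job(): hands the job in, once; it reports no verdict.
Trained networks look in the newest picture that a camera, given by its name, has taken for a name from the list of things; names that differ only in an ending like _2 or _b are one class to them, and where a whole thing is asked for, a point or a joint stands for the part that bears it (a point fixed in the world has none). Each returns a list of dicts, best first, with "confidence" (0 to 1); they miss things now and then, are a little off and sometimes report something else, mostly with a low value. They report only what shows in the picture. A call takes as long as a camera call. They do not tell look-alikes from the thing itself.
- ctrl.recognise(camera, query): "uv" ([column, row] in pixels, amid what is visible of it).
- ctrl.regions_of(camera, query): "region" (400x640 bool, what is visible of it) and "uv" ([column, row] in pixels, amid what is visible of it).
- ctrl.place_of(camera, query): "uv" ([column, row] in pixels: a listed point, or the origin of a listed thing).
The state is a dict: "clock": time; "qpos": joint angles; "qd": joint speeds; "tau": joint torques, N m; "eef_pos": TCP position; "tool_rot": TCP orientation; "force": force on the tool from outside, world axes, zero at the start; "torque": the same for the moment, N m; "width": finger opening in mm.
Only numpy, scipy, OpenCV 4.12 (cv2) and the standard library are available. Lean on these libraries where they do the work, as an engineer would, in place of code of your own. Each camera call takes 0.05 s, during which the arm holds its last target. There are 200 camera calls.

## Working session

There is one attempt and no reset: what is moved stays moved. The work goes in short steps, Python scripts to look and compute and a tool call to move; the robot and the scene stay as the last step left them, time stands still between calls to the robot, and variables do not carry over. Pictures are saved under pics/ and viewed, on a budget of 10 in all, crops included, one or two more only if the job needs it, and the job is handed in when it is done.

Besides the shell and the picture viewer there is one more tool, called after "Emit:" as name(argument=value, ...) on one line, values as JSON. send_rows: Moves the arm, as the interface text tells. Its arguments: {"type":"object","properties":{"rows":{"type":"array"}},"required":["rows"]}

```bash
mkdir -p pics; cat > h.py <<'E'
import numpy as np, cv2
from cell import ctrl
def world(cam,uv,d):
    c=ctrl.get_calibration(cam);K=np.array(c["intrinsics"]);T=np.array(c["T"])
    p=np.linalg.inv(K)@np.array([uv[0],uv[1],1.])*d
    return (T@np.append(p,1))[:3]
def cloud(cam,dep):
    c=ctrl.get_calibration(cam);K=np.array(c["intrinsics"]);T=np.array(c["T"])
    v,u=np.mgrid[0:400,0:640]
    p=np.stack([(u-K[0,2])/K[0,0]*dep,(v-K[1,2])/K[1,1]*dep,dep],-1)
    return p@T[:3,:3].T+T[:3,3]
E
python3 - <<'E'
from h import *
ims=[]
for c in("top","side"):
    im,d=ctrl.get_image(c);W=cloud(c,d);np.savez("/tmp/%s.npz"%c,im=im,d=d,W=W)
    cv2.imwrite("pics/%s0.png"%c,im)
    print(c,np.round(ctrl.get_calibration(c)["T"],2).tolist(),np.round(ctrl.get_calibration(c)["intrinsics"],1).tolist())
    for q in("key","key_grip","module_top","module","stand","bottle","jar","screwdriver"):
        for r in ctrl.place_of(c,q):
            u,v=np.round(r["uv"]).astype(int)
            print(q,round(r["confidence"],2),u,v,np.round(W[min(max(v,0),399),min(max(u,0),639)]))
s=ctrl.read_state();print(s["eef_pos"],s["tool_rot"],s["force"],s["width"],ctrl.tcp_to_tips,s["clock"])
E
```

```text
top [[-0.02, -0.99, 0.15, 475.45], [-1.0, 0.02, -0.02, -2.43], [0.01, -0.15, -0.99, 1206.99], [0.0, 0.0, 0.0, 1.0]] [[376.8, 0.0, 327.8], [0.0, 376.8, 204.2], [0.0, 0.0, 1.0]]
key 0.63 231 242 [543. 286.   6.]
key 0.6 258 238 [548. 186.  95.]
key 0.55 291 252 [506.  89.  99.]
key 0.35 376 243 [ 528. -163.   83.]
key_grip 0.47 228 245 [531. 283.  52.]
key_grip 0.4 260 239 [546. 182.  82.]
module_top 0.65 382 241 [ 535. -183.   71.]
module_top 0.59 262 236 [556. 179.  65.]
module_top 0.25 186 258 [494. 395.  92.]
module 0.94 377 245 [ 522. -165.   84.]
stand 0.57 264 237 [554. 175.  50.]
bottle 0.79 186 258 [494. 395.  92.]
jar 0.54 321 158 [798.  -3.  60.]
jar 0.44 384 243 [ 528. -187.   83.]
screwdriver 0.84 451 230 [ 570. -420.   -4.]
side [[0.99, -0.07, 0.14, 510.34], [-0.15, -0.51, 0.85, -873.84], [0.01, -0.86, -0.52, 592.11], [0.0, 0.0, 0.0, 1.0]] [[366.2, 0.0, 317.5], [0.0, 366.2, 202.2], [0.0, 0.0, 1.0]]
key 0.72 267 208 [508.  84.  -2.]
key 0.58 281 186 [556. 151.  35.]
key 0.45 272 174 [533. 283.  13.]
key_grip 0.85 265 185 [507.  76.  82.]
key_grip 0.73 280 173 [556. 180.  67.]
key_grip 0.4 277 246 [ 525. -219.   85.]
module_top 0.72 276 238 [ 525. -132.   43.]
module 0.98 280 267 [ 527. -284.   79.]
stand 0.7 374 216 [812. -23.  13.]
stand 0.62 276 192 [540. 154.  13.]
bottle 0.56 263 161 [ 510. -874.  592.]
jar 0.78 374 218 [813. -22.   5.]
screwdriver 0.81 303 346 [ 557. -436.   17.]
[256.58493204 597.25226668 242.35963825] [ 3.14148677e+00 -3.18941306e-05  2.73577553e+00] [-0.88088585  0.15191881  0.52886862] 85.43671146534206 11.0 0.9
```

View pics/top0.png

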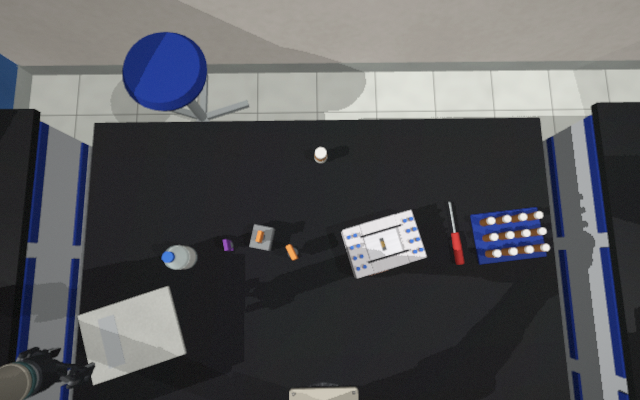

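View pics/side0.png

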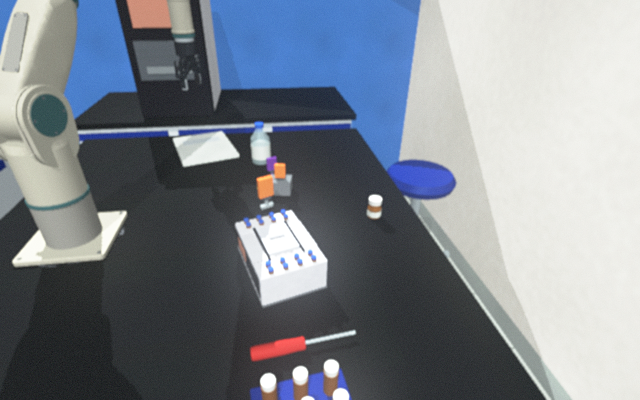

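Three key-like things (top view): purple at (228,245), excluded; orange in the grey stand at (260,238); a larger orange one on the bench at (291,252). The one in the stand fits because it is the smaller and is upright in its stand. I'll confirm that with a crop and measure poses.

```bash
python3 - <<'E'
from h import *
z=np.load("/tmp/top.npz");im,W=z["im"],z["W"]
a=cv2.resize(im[215:275,215:305],None,fx=8,fy=8,interpolation=cv2.INTER_CUBIC)[:,:]
b=cv2.resize(im[205:282,335:432],None,fx=7.5,fy=7.5,interpolation=cv2.INTER_CUBIC)
a=cv2.resize(a,(400,267));b=cv2.resize(b,(400,318))
out=np.zeros((590,800,3),np.uint8)
A=cv2.resize(im[220:262,220:302],(780,400),interpolation=cv2.INTER_CUBIC)
cv2.imwrite("pics/c1.png",cv2.resize(np.vstack([cv2.resize(im[222:262,222:302],(560,280),interpolation=cv2.INTER_CUBIC),cv2.resize(im[213:273,350:420],(560,320-20),interpolation=cv2.INTER_CUBIC)]),(560,580)))
hsv=cv2.cvtColor(im,cv2.COLOR_BGR2HSV)
def rect(P,n):
    P=P[:,:2].astype(np.float32);r=cv2.minAreaRect(P);print(n,np.round(r[0],1),np.round(r[1],1),round(r[2],1),len(P))
# orange in both cams
for c in("top","side"):
    q=np.load("/tmp/%s.npz"%c);w=q["W"];h=cv2.cvtColor(q["im"],cv2.COLOR_BGR2HSV)
    m=((h[...,0]>4)&(h[...,0]<20)&(h[...,1]>150)&(h[...,2]>120)).astype(np.uint8)
    n,l,st,ce=cv2.connectedComponentsWithStats(m)
    for i in range(1,n):
        if st[i,4]>8:
            P=w[l==i];print(c,"orange",st[i],np.round(np.median(P,0)),"min",np.round(P.min(0)),"max",np.round(P.max(0)))
            if c=="top" and abs(np.median(P[:,1])-135)<90:
                T=P[P[:,2]>P[:,2].max()-15];rect(T,"orangetop")
# stand top
m=(np.abs(W[...,2]-45)<10)&(np.hypot(W[...,0]-548,W[...,1]-180)<60)&(hsv[...,1]<80)
rect(W[m],"stand")
m=(np.abs(W[...,2]-85)<12)&(np.hypot(W[...,0]-525,W[...,1]+170)<145)
rect(W[m],"module");print(np.median(W[m],0))
# pixel-plane approach for plane z: print mapping helper
c=ctrl.get_calibration("top");K=np.array(c["intrinsics"]);T=np.array(c["T"])
def plane(u,v,zz):
    r=T[:3,:3]@np.linalg.inv(K)@np.array([u,v,1.]);return T[:3,3]+r*(zz-T[2,3])/r[2]
for r in ctrl.regions_of("top","module")[:1]:
    m=r["region"];v,u=np.nonzero(m);
    P=np.array([plane(x,y,85) for x,y in zip(u,v)]);rect(P,"module region@85")
for r in ctrl.regions_of("top","stand")[:2]:
    v,u=np.nonzero(r["region"]);P=np.array([plane(x,y,45) for x,y in zip(u,v)]);rect(P,"stand region@45 %s"%r["uv"])
E
```

```text
top orange [257 231   6  11  53] [554. 182.  93.] min [540. 177.  58.] max [569. 188.  99.]
orangetop [554.6 183.7] [ 8.9 30.2] 79.2 38
top orange [285 244  12  16 102] [508.  89.  99.] min [485.  74.  -4.] max [534. 112. 105.]
orangetop [505.3  89.9] [44.6 15.7] 26.2 84
side orange [275 163  10  15 124] [557. 177.  76.] min [540. 169.  -3.] max [579. 406.  97.]
side orange [257 175  16  23 247] [505.  79.  73.] min [ 480. -874.   -2.] max [526. 307. 592.]
stand [553.7 186.2] [60.8 69.8] 78.2 371
module [ 526.5 -186.6] [152.2 219.6] 15.4 3606
[ 525.24865322 -185.49517886   79.40968976]
module region@85 [ 525.2 -182.5] [153.2 224.7] 16.2 3790
stand region@45 [267.0, 236.9] [552.  182.9] [66.4 65.8] 76.6 366
```

View pics/c1.png

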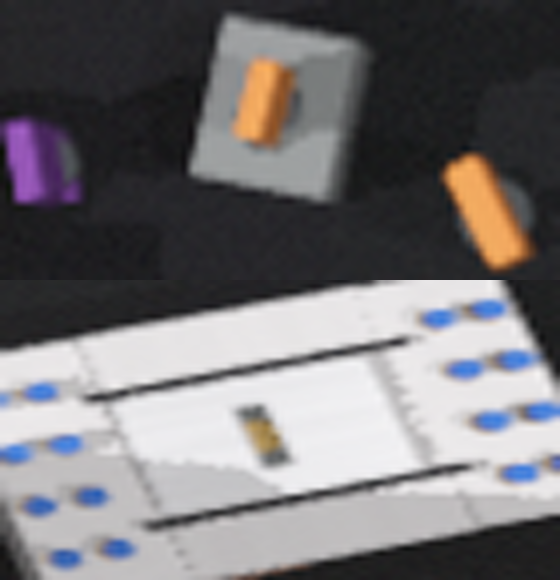

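Crop: the smaller orange key stands in the grey stand, and that is the one meant. The purple key is at left and the larger orange one at right, both without a stand. The slot shows brass near top pixel (383,244). Key ≈ (554,184) with its x at −11.5°. Module x is at ≈15.6°.

Emit:
send_rows(rows=[{"x": 10,"y": -13.7,"roll": 4,"claw": 0.4},{"x": 10,"y": -13.7,"roll": 4,"claw": 0.4},{"x": 10,"y": -13.7,"roll": 4,"claw": 0.4},{"x": 10,"y": -13.7,"roll": 4,"claw": 0.4},{"x": 10,"y": -13.7,"roll": 4,"claw": 0.4}])

```text
$.rows[0]: bad value
```

Emit:
send_rows(rows=[{"x": 10,"y": -13.8,"roll": 4,"claw": 0.4},{"x": 10,"y": -13.8,"roll": 4,"claw": 0.4},{"x": 10,"y": -13.8,"roll": 4,"claw": 0.4},{"x": 10,"y": -13.8,"roll": 4,"claw": 0.4},{"x": 10,"y": -13.8,"roll": 4,"claw": 0.4}])

```text
$.rows[0]: bad value
```

Emit:
send_rows(rows=[{"x": 9.7,"y": -13.8,"roll": 4,"claw": 0.4},{"x": 9.7,"y": -13.8,"roll": 4,"claw": 0.4},{"x": 9.7,"y": -13.8,"roll": 4,"claw": 0.4},{"x": 9.7,"y": -13.8,"z": -4,"roll": 4,"claw": 0.4},{"x": 9.7,"y": -13.8,"z": -4,"roll": 4,"claw": 0.4}])

```text
$.rows[0]: bad value
```

```bash
python3 - <<'E'
from h import *
s=ctrl.read_state();print(np.round(s["eef_pos"],1),np.degrees(s["tool_rot"]),np.round(s["qpos"],2),s["force"],s["width"],s["clock"])
# slot from first pictures
for c in("top","side"):
    z=np.load("/tmp/%s.npz"%c);im=z["im"]
    cal=ctrl.get_calibration(c);K=np.array(cal["intrinsics"]);T=np.array(cal["T"])
    def plane(u,v,zz):
        r=T[:3,:3]@np.linalg.inv(K)@np.array([u,v,1.]);return T[:3,3]+r*(zz-T[2,3])/r[2]
    def pix(p):
        q=K@np.linalg.inv(T)[:3]@np.append(p,1);return q[:2]/q[2]
    cu,cv=map(int,pix([526,-184,85]))
    g=im.min(axis=2)[cv-12:cv+13,cu-14:cu+15]
    print(c,cu,cv);
    if c=="top":print(g)
    m=(g<110).astype(np.uint8);n,l,st,ce=cv2.connectedComponentsWithStats(m)
    for i in range(1,n):
        if st[i,4]>3:
            w=200-g[l==i].astype(float);v,u=np.nonzero(l==i)
            u0=(u*w).sum()/w.sum()+cu-14;v0=(v*w).sum()/w.sum()+cv-12
            print(c,st[i],np.round([u0,v0],1),np.round(plane(u0,v0,85),1))
E
```

```text
[256.5 597.3 242.3] [ 1.79999443e+02 -3.80447115e-03  1.56751524e+02] [-1.23  0.63  0.04  1.52 -0.03  1.   -0.02] [0.48953476 0.6876068  0.10127254] 85.5564641789925 1.0
top 383 243
[[228 227 224 219 212 207 192 145 104  70  62  83 115 152 182 190 219 233
  235 236 236 236 235 235 235 235 235 216 192]
 [219 210 195 165 134  84  57  73  98 151 173 183 199 219 232 233 234 235
  235 234 235 234 234 235 235 236 237 228 201]
 [167 113  69  55  89 100 135 172 189 218 232 234 234 234 234 233 233 233
  233 233 234 234 235 236 236 237 238 238 210]
 [ 62  83 115 150 182 190 209 228 233 233 233 233 233 233 233 233 232 233
  234 235 236 236 237 237 238 238 239 239 218]
 [172 182 197 217 230 233 234 233 233 232 232 232 231 232 233 234 235 235
  236 236 236 237 238 238 238 238 238 239 230]
 [231 233 233 233 233 233 232 231 231 231 232 232 232 232 234 235 236 236
  236 237 236 237 238 238 238 238 239 240 240]
 [232 232 232 231 231 231 231 231 232 231 229 222 216 211 227 235 235 236
  236 236 237 238 239 239 239 239 240 239 238]
 [232 231 230 231 232 233 233 234 234 226 206 168 154 123 208 232 236 2
[... 1594 characters left out ...]
237 237 236 236 237 236 230]
 [196 197 197 195 196 196 195 196 195 195 195 196 194 217 232 235 234 235
  236 237 236 236 236 237 231 223 218 213 187]
 [189 194 195 194 195 196 195 194 195 194 195 195 195 195 217 226 233 236
  235 235 236 234 225 220 197 153 108  64  54]
 [183 196 196 196 196 195 195 195 195 194 195 194 196 195 195 195 227 235
  230 221 216 208 164 128  82  57  82  85 152]
 [179 194 195 196 195 194 195 196 196 197 196 196 196 195 195 187 208 214
  194 141  84  57  64  82  99 129 151 151 206]]
top [ 0  0 12  4 14] [374.6 232.3] [ 560.  -159.5   85. ]
top [12  8  5 10 24] [382.7 243.4] [ 526.6 -182.5   85. ]
top [20 22  9  3 12] [393.4 254.2] [ 494.4 -213.    85. ]
side 276 236
```

The rows seem to need all keys, so I'll add z.

Emit:
send_rows(rows=[{"x": 10,"y": -13.7,"z": 0,"roll": 4,"claw": 0.4},{"x": 10,"y": -13.7,"z": 0,"roll": 4,"claw": 0.4},{"x": 10,"y": -13.7,"z": 0,"roll": 4,"claw": 0.4},{"x": 10,"y": -13.7,"z": 0,"roll": 4,"claw": 0.4},{"x": 10,"y": -13.7,"z": 0,"roll": 4,"claw": 0.4}])

```text
clock: 1.42
eef_pos: [363.7, 451.5, 242.6]
tool_rot: [-3.137, 0.006, 2.794]
force: [2.1, -0.1, 0.5]
width: 51.0
```

Emit:
send_rows(rows=[{"x": 10,"y": -13.8,"z": 0,"roll": 4,"claw": 0.4},{"x": 10,"y": -13.8,"z": 0,"roll": 4,"claw": 0.4},{"x": 10,"y": -13.8,"z": 0,"roll": 4,"claw": 0.4},{"x": 10,"y": -13.8,"z": 0,"roll": 4,"claw": 0.4},{"x": 10,"y": -13.8,"z": 0,"roll": 4,"claw": 0.4}])

```text
clock: 1.83
eef_pos: [462.6, 313.2, 242.6]
tool_rot: [-3.138, 0.005, 2.863]
force: [-0.3, -1.0, 0.1]
width: 50.8
```

Emit:
send_rows(rows=[{"x": 9.7,"y": -13.8,"z": 0,"roll": 4,"claw": 0.4},{"x": 9.7,"y": -13.8,"z": 0,"roll": 4,"claw": 0.4},{"x": 9.7,"y": -13.8,"z": 0,"roll": 4,"claw": 0.4},{"x": 9.7,"y": -13.8,"z": -6,"roll": 4,"claw": 0.4},{"x": 9.7,"y": -13.8,"z": -6,"roll": 4,"claw": 0.4}])

```text
clock: 2.25
eef_pos: [556.4, 181.2, 182.5]
tool_rot: [3.141, 0.004, 2.941]
force: [-0.0, -0.2, -0.4]
width: 51.3
```

```bash
python3 - <<'E'
from h import *
im,d=ctrl.get_image("side");im2,d2=ctrl.get_image("top")
a=cv2.resize(im[110:230,230:390],(640,480),interpolation=cv2.INTER_CUBIC)
cv2.imwrite("pics/s1.png",a)
s=ctrl.read_state();print(np.round(s["eef_pos"],1),np.degrees(s["tool_rot"]),np.round(s["qpos"],2),s["force"],s["width"],s["clock"])
# key paddle: orange in side cam, at known plane; bounding pixels
z=np.load("/tmp/side.npz");cal=ctrl.get_calibration("side");K=np.array(cal["intrinsics"]);T=np.array(cal["T"])
def pix(p,K=K,T=T):
    q=K@np.linalg.inv(T)[:3]@np.append(p,1);return np.round(q[:2]/q[2],1)
for p in([554,184,96],[554,184,50],[554,184,73]):print("side",pix(p))
h=cv2.cvtColor(z["im"],cv2.COLOR_BGR2HSV)
m=((h[...,0]>4)&(h[...,0]<20)&(h[...,1]>150)&(h[...,2]>120));m[:, :272]=0;m[178:]=0
v,u=np.nonzero(m);print("obs centre",u.mean(),v.mean(),u.min(),u.max(),v.min(),v.max())
z=np.load("/tmp/top.npz");cal=ctrl.get_calibration("top");K=np.array(cal["intrinsics"]);T=np.array(cal["T"])
h=cv2.cvtColor(z["im"],cv2.COLOR_BGR2HSV)
m=((h[...,0]>4)&(h[...,0]<20)&(h[...,1]>150)&(h[...,2]>100));m[:,:250]=0;m[:,270:]=0;m[:225]=0;m[250:]=0
v,u=np.nonzero(m);print("top obs",u.mean(),v.mean());print("top pred",pix([554,184,96],K,T),pix([554,184,80],K,T))
E
```

```text
[553.  178.8 178.4] [-179.63936792   -0.28234855  168.3556502 ] [-0.36  0.61 -0.01  1.77  0.01  0.77  1.  ] [-1.16851958 -1.04166018  0.29426306] 51.1786071464638 2.35
side [278.8 164.1]
side [279.4 177.1]
side [279.1 170.7]
obs centre 279.81451612903226 170.15322580645162 275 284 163 177
top obs 259.54716981132077 236.0188679245283
top pred [258.5 236. ] [259.4 236.4]
```

View pics/s1.png

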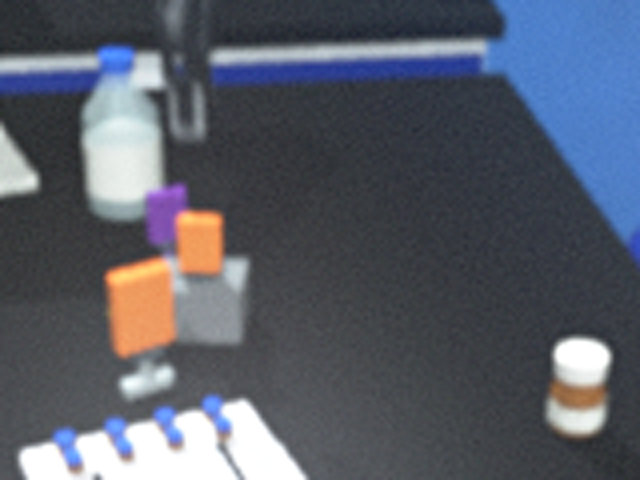

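The side crop shows the gripper directly above the stand, open. Its tips are near crop (188,138) and the orange paddle is at (200,243). I'll descend in steps.

Emit:
send_rows(rows=[{"x": 0,"y": 0,"z": -2,"roll": 0,"claw": 0.4},{"x": 0,"y": 0,"z": -4,"roll": 0,"claw": 0.4},{"x": 0,"y": 0,"z": -5,"roll": 0,"claw": 0.4},{"x": 0,"y": 0,"z": -5,"roll": 0,"claw": 0.4},{"x": 0,"y": 0,"z": -5,"roll": 0,"claw": 0.4}])

```text
clock: 2.77
eef_pos: [553.4, 185.3, 132.8]
tool_rot: [3.141, -0.0, 2.946]
force: [0.2, 1.7, 0.2]
width: 51.4
```

Emit:
send_rows(rows=[{"x": 0.1,"y": 0,"z": -2.5,"roll": 0,"claw": 0.4},{"x": 0.1,"y": 0,"z": -4.5,"roll": 0,"claw": 0.4},{"x": 0.1,"y": 0,"z": -6,"roll": 0,"claw": 0.4},{"x": 0.1,"y": 0,"z": -6.4,"roll": 0,"claw": 0.4},{"x": 0.1,"y": 0,"z": -6.4,"roll": 0,"claw": 0.4}])

```text
clock: 3.18
eef_pos: [554.6, 184.7, 68.5]
tool_rot: [-3.142, -0.0, 2.946]
force: [0.0, 0.6, -0.7]
width: 51.4
```

Emit:
send_rows(rows=[{"x": 0,"y": 0,"z": 0,"roll": 0,"claw": 1},{"x": 0,"y": 0,"z": 0,"roll": 0,"claw": 1},{"x": 0,"y": 0,"z": 0,"roll": 0,"claw": 1},{"x": 0,"y": 0,"z": 0,"roll": 0,"claw": 1},{"x": 0,"y": 0,"z": 0,"roll": 0,"claw": 1}])

```text
clock: 3.6
eef_pos: [555.4, 184.6, 69.6]
tool_rot: [3.14, 0.002, 2.945]
force: [-0.5, -0.3, 6.8]
width: 11.3
```

Emit:
send_rows(rows=[{"x": 0,"y": 0,"z": 0,"roll": 0,"claw": 1},{"x": 0,"y": 0,"z": 0,"roll": 0,"claw": 1},{"x": 0,"y": 0,"z": 0,"roll": 0,"claw": 1}])

```text
clock: 3.85
eef_pos: [555.4, 184.6, 69.6]
tool_rot: [3.14, 0.002, 2.945]
force: [-0.4, -0.6, 6.7]
width: 11.4
```

Emit:
send_rows(rows=[{"x": 0,"y": 0,"z": 1.5,"roll": 0,"claw": 1},{"x": 0,"y": 0,"z": 3.5,"roll": 0,"claw": 1},{"x": 0,"y": 0,"z": 6,"roll": 0,"claw": 1},{"x": 0,"y": 0,"z": 9,"roll": 0,"claw": 1},{"x": 0,"y": 0,"z": 11,"roll": 0,"claw": 1}])

```text
clock: 4.27
eef_pos: [555.1, 184.4, 180.7]
tool_rot: [3.141, 0.002, 2.945]
force: [0.6, -0.5, -0.3]
width: 11.3
```

Emit:
send_rows(rows=[{"x": 0,"y": 0,"z": 0,"roll": 0,"claw": 1},{"x": 0,"y": 0,"z": 0,"roll": 0,"claw": 1},{"x": 0,"y": 0,"z": 0,"roll": 0,"claw": 1}])

```text
clock: 4.52
eef_pos: [553.8, 183.9, 177.6]
tool_rot: [-3.141, -0.001, 2.945]
force: [0.9, -0.1, 0.0]
width: 11.2
```

```bash
python3 - <<'E'
from h import *
im,d=ctrl.get_image("side")
cv2.imwrite("pics/s2.png",cv2.resize(im[100:200,220:340],(720,600),interpolation=cv2.INTER_CUBIC))
s=ctrl.read_state();print(np.round(s["eef_pos"],1),np.degrees(s["tool_rot"]),np.round(s["qpos"],2),s["force"],s["torque"],s["width"],s["clock"])
E
```

```text
[553.5 183.9 177.1] [-1.79923195e+02 -1.30411816e-01  1.68750666e+02] [-0.36  0.61 -0.01  1.77  0.01  0.76  1.  ] [ 0.02260904 -0.05400618  0.14922007] [-0.02512094  0.01549338  0.07800228] 11.520573038256178 4.5667
```

View pics/s2.png

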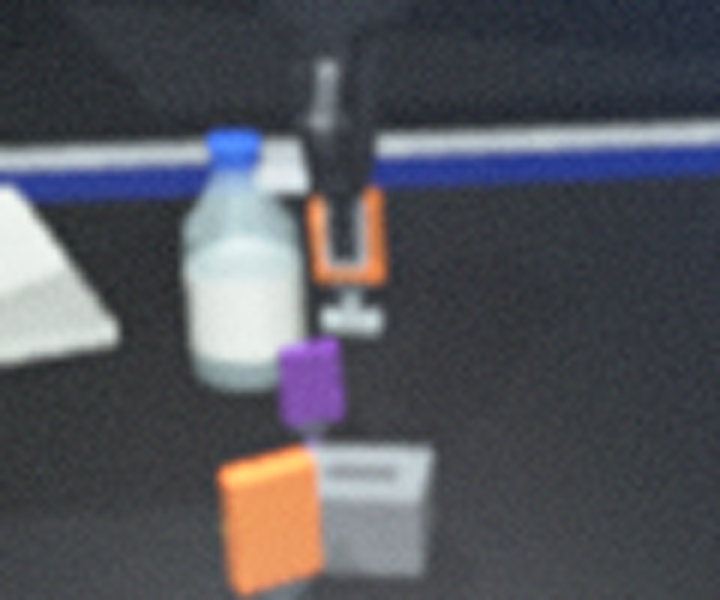

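The picture shows the key held upright, its T-head clear of the stand (crop (350,318)) and the fingertips just above the collar. Next I carry it over the slot, at ≈ (526,−182), turning +27°.

Emit:
send_rows(rows=[{"x": -0.9,"y": -12.2,"z": 0,"roll": 9,"claw": 1},{"x": -0.9,"y": -12.2,"z": 0,"roll": 9,"claw": 1},{"x": -0.9,"y": -12.2,"z": 0,"roll": 9,"claw": 1},{"x": -0.9,"y": -12.2,"z": 0,"roll": 9,"claw": 1},{"x": -0.9,"y": -12.2,"z": 0,"roll": 9,"claw": 1}])

```text
clock: 4.98
eef_pos: [544.6, 58.4, 176.9]
tool_rot: [-3.14, -0.003, 3.096]
force: [-0.3, 1.0, -1.1]
width: 10.9
```

Emit:
send_rows(rows=[{"x": -0.9,"y": -12.2,"z": 0,"roll": 9,"claw": 1},{"x": -0.9,"y": -12.2,"z": 0,"roll": 9,"claw": 1},{"x": -0.9,"y": -12.2,"z": 0,"roll": 9,"claw": 1},{"x": -0.9,"y": -12.2,"z": 0,"roll": 9,"claw": 1},{"x": -0.9,"y": -12.2,"z": 0,"roll": 9,"claw": 1}])

```text
clock: 5.4
eef_pos: [536.0, -61.7, 177.3]
tool_rot: [-3.142, -0.002, -3.028]
force: [0.3, 0.8, -1.4]
width: 11.6
```

Emit:
send_rows(rows=[{"x": -0.9,"y": -12.2,"z": 0,"roll": 9,"claw": 1},{"x": -0.9,"y": -12.2,"z": 0,"roll": 9,"claw": 1},{"x": -0.9,"y": -12.2,"z": 0,"roll": 9,"claw": 1},{"x": -0.9,"y": -12.2,"z": 0,"roll": 9,"claw": 1},{"x": -0.9,"y": -12.2,"z": 0,"roll": 9,"claw": 1}])

```text
clock: 5.82
eef_pos: [527.5, -182.4, 177.5]
tool_rot: [3.141, -0.001, -2.87]
force: [-0.3, 1.2, -1.8]
width: 11.8
```

Emit:
send_rows(rows=[{"x": 0,"y": 0,"z": -1,"roll": 0,"claw": 1},{"x": 0,"y": 0,"z": -2,"roll": 0,"claw": 1},{"x": 0,"y": 0,"z": -3,"roll": 0,"claw": 1},{"x": 0,"y": 0,"z": -3,"roll": 0,"claw": 1},{"x": 0,"y": 0,"z": -3,"roll": 0,"claw": 1}])

```text
clock: 6.23
eef_pos: [527.0, -180.3, 147.1]
tool_rot: [3.14, -0.002, -2.865]
force: [-0.6, 0.5, -1.0]
width: 10.8
```

```bash
python3 - <<'E'
from h import *
im,d=ctrl.get_image("side")
cv2.imwrite("pics/s3.png",cv2.resize(im[190:290,230:330],(600,600),interpolation=cv2.INTER_CUBIC))
s=ctrl.read_state();print(np.round(s["eef_pos"],1),np.degrees(s["tool_rot"]),np.round(s["qpos"],2),s["force"],s["torque"],s["width"],s["clock"])
cal=ctrl.get_calibration("side");K=np.array(cal["intrinsics"]);T=np.array(cal["T"])
def pix(p):
    q=K@np.linalg.inv(T)[:3]@np.append(p,1);q=q[:2]/q[2];return np.round([(q[0]-230)*6,(q[1]-190)*6])
a=np.radians(15.7);e=np.array([np.cos(a),np.sin(a),0]);f=np.array([-np.sin(a),np.cos(a),0]);c=np.array([526,-182,85.])
for sx in(-18.5,18.5):
    for sy in(-6,6):print("slot",pix(c+sx*e+sy*f))
k=np.append(s["eef_pos"][:2],s["eef_pos"][2]-48.5)
for sx in(-15,15):print("head bottom end",pix(k+sx*e),"top",pix(k+sx*e+[0,0,8]))
E
```

```text
[ 527.6 -180.7  147.8] [ 1.79952675e+02 -4.82180659e-02 -1.64162288e+02] [ 0.39  0.63 -0.17  1.87  0.16  0.66  1.98] [-0.09159863 -0.69536462 -0.8372249 ] [-0.00932738 -0.00405673  0.01330893] 11.236346834107648 6.2833
slot [239. 297.]
slot [229. 280.]
slot [330. 274.]
slot [320. 257.]
head bottom end [244. 253.] top [243. 236.]
head bottom end [319. 235.] top [318. 218.]
```

View pics/s3.png

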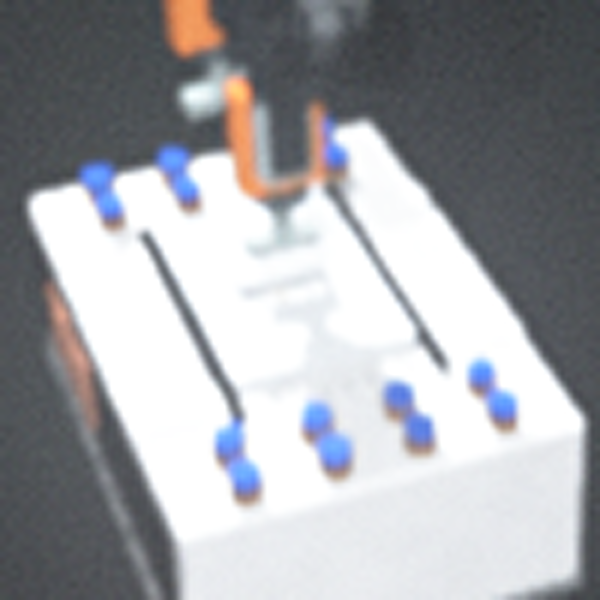

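Picture: the head (crop ≈(283,245)) hangs above the slot's dark line (≈(284,286)) and is parallel to it. The slot may lie 1–3 mm nearer the camera (−y). I'll shift slightly and approach gently.

Emit:
send_rows(rows=[{"x": 0,"y": -0.15,"z": -0.5,"roll": 0,"claw": 1},{"x": 0,"y": -0.15,"z": -0.9,"roll": 0,"claw": 1},{"x": 0,"y": -0.15,"z": -1.1,"roll": 0,"claw": 1},{"x": 0,"y": -0.15,"z": -1.2,"roll": 0,"claw": 1},{"x": 0,"y": -0.15,"z": -1.2,"roll": 0,"claw": 1}])

```text
clock: 6.7
eef_pos: [527.4, -183.3, 136.1]
tool_rot: [3.141, -0.0, -2.867]
force: [0.7, 0.1, -0.1]
width: 11.1
```

Emit:
send_rows(rows=[{"x": 0,"y": 0,"z": -0.1,"roll": 0,"claw": 1},{"x": 0,"y": 0,"z": -0.2,"roll": 0,"claw": 1},{"x": 0,"y": 0,"z": -0.3,"roll": 0,"claw": 1},{"x": 0,"y": 0,"z": -0.3,"roll": 0,"claw": 1}])

```text
clock: 7.03
eef_pos: [527.5, -183.2, 133.2]
tool_rot: [3.141, -0.0, -2.867]
force: [0.2, -0.1, -1.0]
width: 11.2
```

Emit:
send_rows(rows=[{"x": 0,"y": 0,"z": -0.1,"roll": 0,"claw": 1},{"x": 0,"y": 0,"z": -0.2,"roll": 0,"claw": 1},{"x": 0,"y": 0,"z": -0.2,"roll": 0,"claw": 1}])

```text
clock: 7.28
eef_pos: [527.4, -183.2, 131.1]
tool_rot: [3.141, -0.0, -2.867]
force: [-0.6, -0.0, -0.3]
width: 11.1
```

Emit:
send_rows(rows=[{"x": 0,"y": 0,"z": -0.1,"roll": 0,"claw": 1},{"x": 0,"y": 0,"z": -0.2,"roll": 0,"claw": 1},{"x": 0,"y": 0,"z": -0.2,"roll": 0,"claw": 1}])

```text
clock: 7.53
eef_pos: [527.5, -183.2, 129.1]
tool_rot: [3.141, -0.0, -2.867]
force: [1.3, 0.4, -1.7]
width: 11.7
```

Emit:
send_rows(rows=[{"x": 0,"y": 0,"z": -0.1,"roll": 0,"claw": 1},{"x": 0,"y": 0,"z": -0.2,"roll": 0,"claw": 1},{"x": 0,"y": 0,"z": -0.3,"roll": 0,"claw": 1},{"x": 0,"y": 0,"z": -0.3,"roll": 0,"claw": 1}])

```text
clock: 7.87
eef_pos: [527.4, -183.2, 126.1]
tool_rot: [3.141, -0.0, -2.867]
force: [0.7, -0.1, -1.3]
width: 11.4
```

Emit:
send_rows(rows=[{"x": 0,"y": 0,"z": -0.1,"roll": 0,"claw": 1},{"x": 0,"y": 0,"z": -0.2,"roll": 0,"claw": 1},{"x": 0,"y": 0,"z": -0.3,"roll": 0,"claw": 1},{"x": 0,"y": 0,"z": -0.3,"roll": 0,"claw": 1}])

```text
clock: 8.2
eef_pos: [527.4, -183.2, 123.1]
tool_rot: [3.141, -0.0, -2.867]
force: [-0.2, 0.7, -0.5]
width: 11.4
```

Emit:
send_rows(rows=[{"x": 0,"y": 0,"z": -0.1,"roll": 0,"claw": 1},{"x": 0,"y": 0,"z": -0.2,"roll": 0,"claw": 1},{"x": 0,"y": 0,"z": -0.2,"roll": 0,"claw": 1}])

```text
clock: 8.45
eef_pos: [527.7, -183.3, 121.5]
tool_rot: [-3.141, 0.0, -2.867]
force: [-0.6, 0.5, 2.6]
width: 11.8
```

In the slot. The spring disc was met at TCP ≈121.7, so the key origin is ≈ TCP−48.7. Now I press to ~22 mm below the plate top (TCP ≈111.7).

Emit:
send_rows(rows=[{"x": 0,"y": 0,"z": -0.2,"roll": 0,"claw": 1},{"x": 0,"y": 0,"z": -0.4,"roll": 0,"claw": 1},{"x": 0,"y": 0,"z": -0.5,"roll": 0,"claw": 1},{"x": 0,"y": 0,"z": -0.5,"roll": 0,"claw": 1}])

```text
clock: 8.78
eef_pos: [527.7, -183.3, 116.4]
tool_rot: [-3.141, 0.0, -2.867]
force: [-1.8, -0.2, 5.2]
width: 11.3
```

Emit:
send_rows(rows=[{"x": 0,"y": 0,"z": -0.2,"roll": 0,"claw": 1},{"x": 0,"y": 0,"z": -0.3,"roll": 0,"claw": 1},{"x": 0,"y": 0,"z": -0.4,"roll": 0,"claw": 1},{"x": 0,"y": 0,"z": -0.4,"roll": 0,"claw": 1}])

```text
clock: 9.12
eef_pos: [527.7, -183.3, 112.7]
tool_rot: [-3.141, 0.0, -2.867]
force: [-0.6, 0.3, 7.3]
width: 11.1
```

Emit:
send_rows(rows=[{"x": 0,"y": 0,"z": -0.1,"roll": 0,"claw": 1},{"x": 0,"y": 0,"z": -0.1,"roll": 0,"claw": 1},{"x": 0,"y": 0,"z": -0.1,"roll": -5,"claw": 1},{"x": 0,"y": 0,"z": -0.1,"roll": -10,"claw": 1},{"x": 0,"y": 0,"z": -0.1,"roll": -15,"claw": 1}])

```text
clock: 9.53
eef_pos: [528.4, -183.7, 112.1]
tool_rot: [-3.141, 0.002, -3.133]
force: [-1.1, -0.6, 6.5]
width: 11.5
```

Emit:
send_rows(rows=[{"x": 0,"y": 0,"z": 0,"roll": -5,"claw": 1},{"x": 0,"y": 0,"z": 0,"roll": -10,"claw": 1},{"x": 0,"y": 0,"z": 0,"roll": -15,"claw": 1}])

```text
clock: 9.78
eef_pos: [528.7, -184.0, 112.2]
tool_rot: [-3.141, 0.003, 2.888]
force: [-0.7, -0.4, 7.9]
width: 11.5
```

Turning freely with low forces.

Emit:
send_rows(rows=[{"x": 0,"y": 0,"z": -0.05,"roll": -6,"claw": 1},{"x": 0,"y": 0,"z": -0.05,"roll": -12,"claw": 1},{"x": 0,"y": 0,"z": -0.05,"roll": -18,"claw": 1},{"x": 0,"y": 0,"z": -0.05,"roll": -24,"claw": 1},{"x": 0,"y": 0,"z": -0.05,"roll": -30,"claw": 1}])

```text
clock: 10.2
eef_pos: [528.8, -184.2, 111.8]
tool_rot: [3.141, 0.003, 2.364]
force: [-1.6, -0.1, 8.7]
width: 11.4
```

Emit:
send_rows(rows=[{"x": 0,"y": 0,"z": 0,"roll": -6,"claw": 1},{"x": 0,"y": 0,"z": 0,"roll": -12,"claw": 1},{"x": 0,"y": 0,"z": 0,"roll": -18,"claw": 1},{"x": 0,"y": 0,"z": 0,"roll": -24,"claw": 1},{"x": 0,"y": 0,"z": 0,"roll": -30,"claw": 1}])

```text
clock: 10.62
eef_pos: [528.8, -184.2, 111.8]
tool_rot: [3.139, 0.002, 1.84]
force: [0.4, 0.3, 8.2]
width: 11.5
```

Emit:
send_rows(rows=[{"x": 0,"y": 0,"z": 0,"roll": 0,"claw": 1},{"x": 0,"y": 0,"z": 0,"roll": 0,"claw": 1},{"x": 0,"y": 0,"z": 0,"roll": 0,"claw": 1}])

```text
clock: 10.87
eef_pos: [528.9, -184.2, 111.8]
tool_rot: [3.139, 0.003, 1.845]
force: [-0.5, -0.6, 7.7]
width: 11.3
```

```bash
python3 - <<'E'
from h import *
s=ctrl.read_state();print(np.round(s["eef_pos"],1),np.degrees(s["tool_rot"]),np.round(s["qpos"],2),s["force"],s["torque"],s["width"],s["clock"])
E
```

```text
[ 528.9 -184.2  111.8] [1.79861671e+02 1.44875846e-01 1.05739005e+02] [ 0.1   0.7   0.28  1.9  -0.33  0.59  0.87] [-0.49339563 -0.63073781  7.65638908] [-0.08855723  0.01319283 -0.03734507] 11.277768574721314 10.8667
```

Turned −90° (yaw now 105.7°, crosswise). I'll let it rise with the spring to ~14 below (TCP ≈119.5).

Emit:
send_rows(rows=[{"x": 0,"y": 0,"z": 0.2,"roll": 0,"claw": 1},{"x": 0,"y": 0,"z": 0.4,"roll": 0,"claw": 1},{"x": 0,"y": 0,"z": 0.6,"roll": 0,"claw": 1},{"x": 0,"y": 0,"z": 0.75,"roll": 0,"claw": 1},{"x": 0,"y": 0,"z": 0.75,"roll": 0,"claw": 1}])

```text
clock: 11.28
eef_pos: [528.8, -184.1, 119.0]
tool_rot: [3.139, 0.002, 1.845]
force: [1.7, -1.1, 4.7]
width: 11.3
```

Emit:
send_rows(rows=[{"x": 0,"y": 0,"z": 0,"roll": 0,"claw": 1},{"x": 0,"y": 0,"z": 0,"roll": 0,"claw": 1}])

```text
clock: 11.45
eef_pos: [528.8, -184.1, 118.7]
tool_rot: [3.14, 0.002, 1.845]
force: [2.6, -2.6, 3.7]
width: 11.4
```

Latched height reached, force consistent with the spring. Releasing.

Emit:
send_rows(rows=[{"x": 0,"y": 0,"z": 0,"roll": 0,"claw": 0.4},{"x": 0,"y": 0,"z": 0,"roll": 0,"claw": 0.4},{"x": 0,"y": 0,"z": 0,"roll": 0,"claw": 0.4},{"x": 0,"y": 0,"z": 0,"roll": 0,"claw": 0.4},{"x": 0,"y": 0,"z": 0,"roll": 0,"claw": 0.4}])

```text
clock: 11.87
eef_pos: [527.0, -182.9, 117.9]
tool_rot: [-3.14, -0.001, 1.846]
force: [-0.0, -0.3, 0.7]
width: 51.0
```

Emit:
send_rows(rows=[{"x": 0,"y": 0,"z": 2,"roll": 0,"claw": 0.4},{"x": 0,"y": 0,"z": 5,"roll": 0,"claw": 0.4},{"x": 0,"y": 0,"z": 8,"roll": 0,"claw": 0.4},{"x": 0,"y": 0,"z": 11,"roll": 0,"claw": 0.4},{"x": 0,"y": 0,"z": 11,"roll": 0,"claw": 0.4}])

```text
clock: 12.28
eef_pos: [530.4, -184.7, 233.6]
tool_rot: [3.134, 0.005, 1.845]
force: [1.1, -0.5, 0.2]
width: 51.2
```

Emit:
send_rows(rows=[{"x": -4,"y": 4,"z": 2,"roll": 0,"claw": 0.4},{"x": -7,"y": 7,"z": 3,"roll": 0,"claw": 0.4},{"x": -10,"y": 10,"z": 3,"roll": 0,"claw": 0.4},{"x": -10,"y": 10,"z": 3,"roll": 0,"claw": 0.4},{"x": -10,"y": 10,"z": 3,"roll": 0,"claw": 0.4}])

```text
clock: 12.7
eef_pos: [423.5, -79.5, 258.1]
tool_rot: [-3.139, -0.005, 1.85]
force: [-0.2, 0.5, 0.3]
width: 51.0
```

```bash
python3 - <<'E'
from h import *
im,d=ctrl.get_image("side");im2,d2=ctrl.get_image("top")
a=cv2.resize(im[190:290,230:330],(400,400),interpolation=cv2.INTER_CUBIC)
b=cv2.resize(im2[200:290,340:430],(400,400),interpolation=cv2.INTER_CUBIC)
cv2.imwrite("pics/f.png",np.hstack([a,b]))
W=cloud("top",d2);h=cv2.cvtColor(im2,cv2.COLOR_BGR2HSV)
m=((h[...,0]>4)&(h[...,0]<20)&(h[...,1]>150)&(h[...,2]>100));m[:,:360]=0;m[:,410:]=0;m[:225]=0;m[270:]=0
P=W[m];print(np.round(np.median(P,0)),np.round(P[:,2].max()),cv2.minAreaRect(P[P[:,2]>130][:,:2].astype(np.float32)))
s=ctrl.read_state();print(s["eef_pos"],s["force"],s["width"],s["clock"])
E
```

```text
[ 528. -180.  144.] 148.0 ((528.5011596679688, -181.23651123046875), (7.459776401519775, 32.58266067504883), 12.871532440185547)
[427.62886656 -82.7719472  258.47730839] [1.27817981 0.61922094 0.86086932] 51.02388617217023 12.8
```

View pics/f.png

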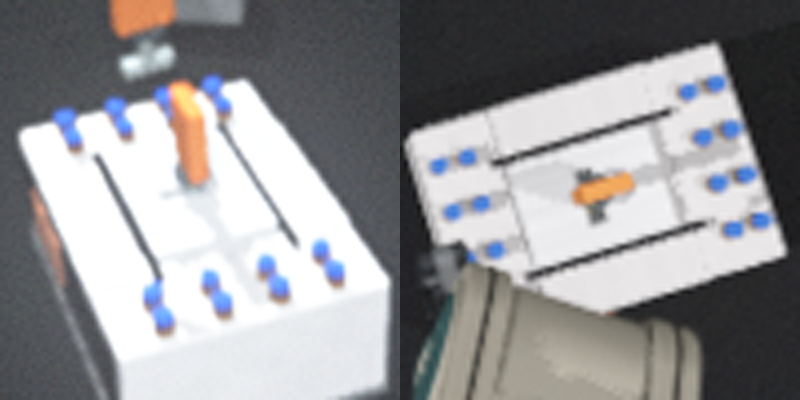

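The final picture shows the key standing upright and crosswise over the slot (side crop (190,135), top crop (603,187)). Its top is at z ≈144–148 mm against an expected 146, and its long axis is at ≈103° against the module y of ≈105.7°. The gripper is clear.

```bash
python3 -c "
from cell import ctrl
print(ctrl.finish_job())"
```

```text
the job is handed in; nothing more can be done
None
```

The key is locked in the module's slide plate and the job is handed in. `finish_job()` gave no verdict, so I judge it only from my own checks.

**What I did:** I took the smaller orange key from its stand and lowered it through the slot. I pressed it about 22 mm below the plate top and turned it −90°. It rose to its latched height, then I released it and backed the arm away at about 13 s on the clock.

**Forces:** The wrist readings at the ends of the moves stayed below about 9 N throughout. I touched only the key, and nothing showed the bottle, jar or screwdriver being disturbed, though I did not re-measure them.

**Last checks:**

| Check | Measured | Expected |
|---|---|---|
| Key top height (world z) | 144–148 mm | 146 mm |
| Long axis direction | about 103° | about 105.7° (module y) |
| Distance from the slot centre estimate | about 2–3 mm | within 7 mm of module middle in its x, 19 mm in its y |

The 3° difference is within the rib play. My two camera estimates of the module's middle differed by about 4 mm in y. Nothing failed, except that my first move calls were refused for a missing field and resent.

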